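# Clamp the tartlet die in the drive unit's chuck

### The arm

A 6-joint arm with a two-finger parallel gripper is mounted at the origin on the work surface. World frame = base frame: x ahead of the robot, y to its left, z up, the work surface at z = 0. Lengths are in mm, angles in degrees, forces in N, time in s.
With the tool pointing down it reaches from about 325 to 900 mm from the base axis. Payload 6.1 kg.
Tool frame: the origin (TCP) lies between the finger pads; the fingertips stand 14 mm ahead of it and the grasp point (between the pads) lies 5 mm behind it; y points along the fingers, x is the direction in which the jaws open and shut, and the axes are right-handed (so a half turn about y gives the same grasp; the last joint's range is limited). The gripper opens to 85 mm and grips with 20 to 120 N. Pads are 22 mm wide; open, the fingers measure 114 mm over their backs; the gripper's body (76 mm by 85 mm) begins 54 mm behind the grasp point. The pads swing forward as they close: fully open they stand 13 mm farther back than shut.
Start: joints at [61.358, 12.628, 87.462, -0, 79.91, -7.225], TCP at [228.22, 581.835, 245.3] pointing down, gripper open.
Joint ranges: [-170.65, 170.65], [-52.31, 119.04], [5.05, 147.46], [-71.25, 251.25], [11.57, 151.72], [-153.62, 153.62]. Speed limits (degrees/s): [147.25, 147.25, 172.46, 180, 180, 180].

### API

Orientations are given as a 3x3 rotation matrix whose columns are the frame's x, y, z axes.
In Python, from rig import * gives the robot as it stands. The module is installed in compiled form; this text tells all that it offers.
- The arm moves only by the tool step_arm, never from a script. Its argument "moves" is text: rows parted by semicolons, each of 6 numbers parted by spaces: the shift along the tool's x, y, z in units of 40 mm (1.0 is 40 mm), then the turn, a rotation vector about the tool's x, y, z in units of 5 degrees (1.0 is 5 degrees). In form: dx dy dz rx ry rz; .... A call has 1 to 5 rows; each row shifts and turns the pose as measured when the row begins, along the tool's axes as they then stand; what a row does not reach is not made up. A row lasts 1/12 s, in which the tool goes at most 41.7 mm and 7.16 degrees, less where a joint would pass 70% of its speed; a pose out of reach is approached as far as the arm can. A call is refused whole if a number of a shift passes 1 or a number of a turn 1, either way. A call with a gripper value outside its range is refused whole. "gripper" is the opening, from 0 (shut) to 1 (fully open), set as the call begins (left out, the last holds). The fingers move at their own pace and stop on an object; "force" is the grip in N (left out, the last holds). Time passes only in rows, so rows that do not move let the fingers close. It gives the time, the measured TCP pose, the force and the opening at its end, in the units of the state.
- sense(): the state, without advancing time (a new reading comes with each control period).
- capture(name): name is "scene" or "top" or "wrist"; returns the picture (400x640x3 uint8, red, green, blue); there is no depth.
- camera_info(name): a dict with "fov_y" (degrees; the focal length in pixels is half the picture's height over the tangent of half this angle, whatever the lens; pixels are square), "cx", "cy" (the principal point, pixels), "cam_to_world" (4x4, takes a point from camera to world coordinates). Camera axes: x right, y up, looking along -z (the intrinsics and any distortion apply to the point x, -y, -z); pixel columns grow to the right and rows downward; lengths in mm; the calibration is good to about 2 mm. A picture is of the moment at which its call begins: read the wrist's pose just before it. camera_info takes no time and is no camera call; for the wrist camera it gives the pose at the moment of the call.
- close_job(): hands the job in, once; it reports no verdict.
The state is a dict: "clock": time; "joint_positions": joint angles; "qd": joint speeds; "joint_efforts": joint torques, N m; "eef_pos": TCP position; "eef_rot": TCP orientation; "wrist_force": force on the tool from outside, world axes, zero at the start; "ft_torque": the same for the moment, N m; "gripper_width": opening from 0.0 (shut) to 1.0 (fully open).
Only numpy, scipy, OpenCV 4.12 (cv2) and the standard library are available. Lean on these libraries where they do the work, as an engineer would, in place of code of your own. Each camera call takes 0.05 s, during which the arm holds its last target. There are 200 camera calls.

### The job

Fit the blue tartlet die to the drive unit: lift it out of its rack, stand it stem down and fully home in the open chuck, and let go of it. Then turn the black sleeve clockwise (seen from above), taking fresh grips as needed, until you feel the jaws tighten and hold the stem firmly and upright; stop there, do not force it, and let go. Leave the other two dies, the bowl and the spatula where they are.

Things in the scene. Friction and masses are not known exactly. Their poses are not given: they have to be found in the camera images.
- die_blue: The die to fit: a steel stem, 16 mm across and 67 mm long, under a round ribbed BLUE plastic head, 40 mm across and 22 mm high (89 mm overall, about 0.16 kg). Origin: centre of the stem's foot; z points up the stem to the head. At first it hangs upright in one of the rack's three holes, head resting on the rack.
- die_white: Another die of the same size with a smooth white head, hanging in the rack; leave it there (not shifted by more than 25 mm). Origin at the foot of its stem.
- die_brass: Another die of the same size with a ribbed brass head, hanging in the rack; leave it there (not shifted by more than 25 mm). Origin at the foot of its stem.
- rack: Fixed white rack, 70 mm (its x) by 210 mm (its y), top at 80 mm above the table, with three 21 mm holes through its 10 mm top in a row along its y axis, 68 mm apart; which die hangs in which hole varies. Origin: centre of its foot on the table.
- chuck_mouth (a point): On the chuck's vertical axis, level with the top of its turning sleeve, 108 mm above the table. The sleeve is a black ribbed rubber ring, 58 mm outside, 42 mm bore, 36 mm high; grip it across its outside from above. Clockwise seen from above closes the jaws. How far they stand open at first varies: expect 1.5 to 3 rad of turning until tight. It stays where it is left.
- sleeve_mid (a point): On the same axis, half way up the sleeve (90 mm above the table). How the sleeve feels: friction of about 0.3 N m either way; once the jaws bear on the stem the torque climbs by some 0.15 N m per 0.1 rad. Judge by the rise over free turning, as the reading at rest can be off by the friction: a rise of 0.3 to 0.7 N m is firmly tightened, over 0.9 N m is forcing it.
- chuck_seat (a point): On the chuck's axis, floor of its bore, 44 mm above the table (top of the white housing, 170 x 150 mm). The stem's foot rests here when fully home; the head's underside is then 3 mm above the sleeve, its top 133 mm above the table. A fixed steel ring round it, 30 mm bore, 52 mm outside, reaches up to 70 mm.
- jaw_a: First of the three coupled aluminium jaws, 30 mm high, that close inwards inside the sleeve. Origin: inside the jaw, 90 mm above the table; its x axis points outwards.
- jaw_b: Second jaw, like jaw_a, 120 degrees on.
- jaw_c: Third jaw, like jaw_a, 240 degrees on.
- bowl: Loose white ceramic bowl, 130 mm across, 60 mm high, on the table; bystander. Origin: centre of its foot.
- spatula: Loose spatula, 240 mm long, green handle, lying on the table; bystander. Origin: near its middle, on the table; x along its length.
Things that resemble listed ones, but are neither listed nor needed, are in the scene too. Of the things that look like the die_blue, the middle-sized one is meant.

How it is judged:
By the outcome, as a careful person would: the job done as asked, in the order asked, and still so for the second after the job is handed in, with the robot touching nothing.
It also fails if it takes over 67 s, if anything falls off the work surface, if the arm or the gripper's body presses on something with over 40 N, if the wrist force passes 120 N, or if a joint passes its speed limit or range.

## Working session

There is one attempt and no reset: what is moved stays moved. The work goes in short steps, Python scripts to look and compute and a tool call to move; the robot and the scene stay as the last step left them, time stands still between calls to the robot, and variables do not carry over. Pictures are saved under pics/ and viewed, about 8 in all and at most 12, crops included, and the job is handed in when it is done.

Besides the shell and the picture viewer there is one more tool, called in YAML: its name, and indented under it one key for each argument. step_arm: Moves the arm, as the interface text tells. Its arguments: {"type":"object","properties":{"moves":{"type":"string"},"gripper":{"type":"number"},"force":{"type":"number"}},"required":["moves"]}

```bash
mkdir -p pics; cat > h.py <<'E'
from rig import *
import numpy as np, cv2
def save(n,f,crop=None,s=1):
    im=capture(n)[:,:,::-1]
    if crop: im=im[crop[1]:crop[3],crop[0]:crop[2]]
    if s!=1: im=cv2.resize(im,None,fx=s,fy=s,interpolation=cv2.INTER_CUBIC)
    cv2.imwrite(f,im)
def ray(ci,u,v):
    f=200/np.tan(np.radians(ci["fov_y"]/2))
    T=np.array(ci["cam_to_world"]); d=T[:3,:3]@np.array([(u-ci["cx"])/f,-(v-ci["cy"])/f,-1]); return T[:3,3],d
def at(ci,u,v,z):
    o,d=ray(ci,u,v); return o+d*(z-o[2])/d[2]
def pix(ci,p):
    f=200/np.tan(np.radians(ci["fov_y"]/2)); T=np.array(ci["cam_to_world"])
    q=T[:3,:3].T@(np.array(p)-T[:3,3]); return ci["cx"]+f*q[0]/-q[2], ci["cy"]-f*q[1]/-q[2]
E
python3 - <<'E'
from h import *
save("scene","pics/s.png");save("top","pics/t.png")
for n in("scene","top","wrist"):print(n,camera_info(n))
print(sense())
E
```

```text
scene {'fov_y': 56.66583142696934, 'cx': 316.1830166215043, 'cy': 196.8535383781658, 'cam_to_world': array([[-5.75506206e-01, -5.90850959e-01,  5.65409366e-01,
         1.07531675e+03],
       [ 8.17639748e-01, -4.29293120e-01,  3.83630889e-01,
         3.03367192e+02],
       [ 1.60576719e-02,  6.83083129e-01,  7.30164084e-01,
         7.51816575e+02],
       [ 0.00000000e+00,  0.00000000e+00,  0.00000000e+00,
         1.00000000e+00]])}
top {'fov_y': 50.6745944542736, 'cx': 314.63888517651134, 'cy': 197.95748152352263, 'cam_to_world': array([[ 2.91838803e-02,  9.96723085e-01, -7.54413244e-02,
         4.92680925e+02],
       [-9.99433824e-01,  2.78323594e-02, -1.89047841e-02,
        -7.01257265e+01],
       [-1.67431246e-02,  7.59503263e-02,  9.96971020e-01,
         1.23003934e+03],
       [ 0.00000000e+00,  0.00000000e+00,  0.00000000e+00,
         1.00000000e+00]])}
wrist {'fov_y': 58.670187006154656, 'cx': 319.6216189733701, 'cy': 202.3022653325628, 'cam_to_world': array([[ 3.66094665e-01, -8.86413499e-01, -2.83276907e-01,
         1.54767870e+02],
       [ 9.30572462e-01,  3.
[... 331 characters left out ...]
8e-04,
        7.99114285e+01, -7.22435882e+00]), 'qd': array([-0.01609189, -0.08722657, -0.24794134,  0.01464794,  0.09160014,
        0.06156354]), 'joint_efforts': array([ 9.80601799e-04, -4.98244536e+01, -3.90546870e+01, -3.25143983e-04,
        5.68155214e-03,  4.03722709e-05]), 'eef_pos': array([227.96317976, 581.36668393, 244.2938748 ]), 'eef_rot': array([[ 3.65150903e-01, -8.48745671e-04, -9.30947956e-01],
       [ 9.30946635e-01, -1.58306668e-03,  3.65151828e-01],
       [-1.78367373e-03, -9.99998387e-01,  2.12078697e-04]]), 'wrist_force': array([ 1.07073568, -0.35418773,  0.55788778]), 'ft_torque': array([ 0.0320998 ,  0.05267631, -0.0064243 ]), 'gripper_width': 1.0014960885550699}
```

View pics/s.png

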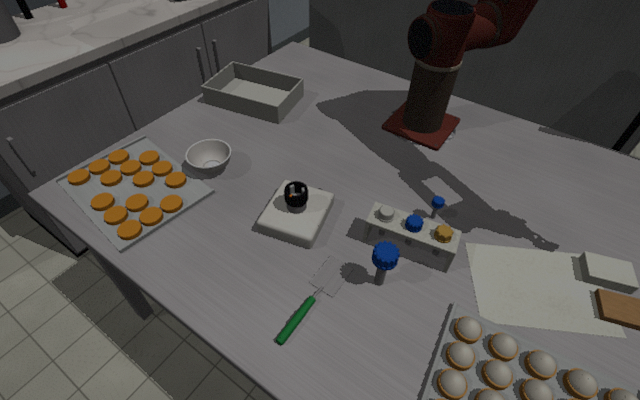

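View pics/t.png

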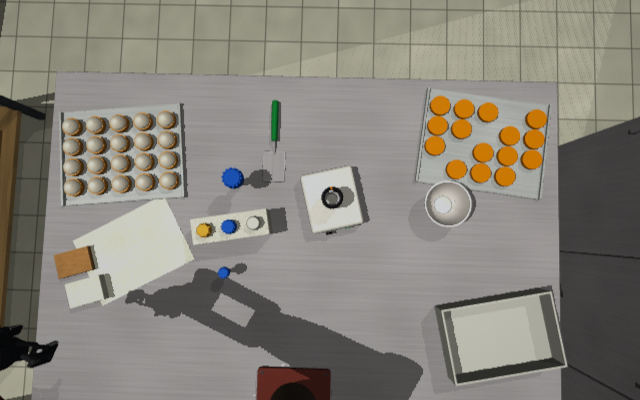

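Top picture: the blue-headed candidates are a big free-standing one at (232,178), one in the rack at (229,227), and a small free-standing one at (224,272). In the scene view they are at (385,255), (414,222) and (438,202). The middle-sized one hangs in the rack, between brass and white. The chuck is at (332,197) in the top view. Next is a close crop to check this.

```bash
python3 - <<'E'
from h import *
save("top","pics/t2.png",(180,150,380,290),4)
for n in("top","scene"):
    im=capture(n); ci=camera_info(n); hsv=cv2.cvtColor(im,cv2.COLOR_RGB2HSV)
    m=cv2.inRange(hsv,(100,140,50),(125,255,255)); k,_,st,c=cv2.connectedComponentsWithStats(m)
    for i in range(1,k):
        if st[i,4]>25: print(n,st[i],c[i],at(ci,*c[i],91).round(1))
ci=camera_info("top");print(at(ci,332,197,108),at(ci,203,231,102),at(ci,253,223,102))
E
```

```text
top [222 168  22  20 334] [232.40718563 177.72155689] [627.9 177.   91. ]
top [221 220  16  14 163] [228.57055215 226.2208589 ] [495.9 181.6  91. ]
top [218 267  12  12 103] [223.53398058 272.37864078] [372.2 189.6  91. ]
scene [433 196  12  13  95] [438.33684211 201.06315789] [400.4 204.6  91. ]
scene [406 214  17  18 188] [414.69680851 221.89361702] [494.7 185.7  91. ]
scene [373 241  27  29 503] [386.39363817 253.76540755] [611.7 173.9  91. ]
[581.43311026 -94.99743318 108.        ] [481.10897794 247.19788675 102.        ] [506.33144933 114.03648128 102.        ]
```

View pics/t2.png

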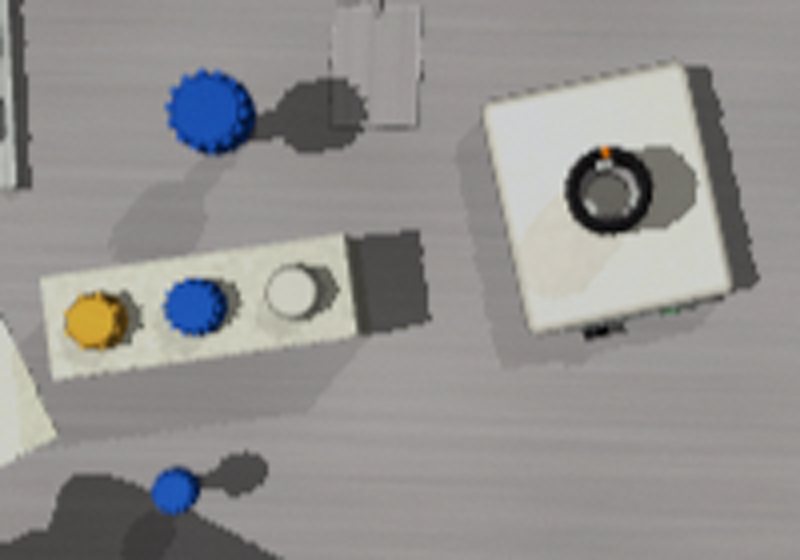

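The crop confirms it: the ribbed blue head in the rack's middle hole (about x 495, y 182) is mid-sized between the other two. The chuck is at about (580,-95). Moving over the die and squaring the gripper to the rack.

step_arm:
  moves: "-0.57 0 -0.82 0 0 0;-0.57 0 -0.82 0 0 0;-0.57 0 -0.82 0 0 0;-0.57 0 -0.82 0 0 0;-0.57 0 -0.82 0 0 0"

```text
clock: 0.67
eef_pos: [337.3, 415.9, 242.5]
eef_rot: [[0.353, -0.003, -0.936], [0.936, 0.001, 0.353], [-0.001, -1.0, 0.003]]
wrist_force: [1.9, 0.5, 0.1]
gripper_width: 1.0
```

step_arm:
  moves: "-0.57 0 -0.82 0 0 0;-0.57 0 -0.82 0 0 0;-0.57 0 -0.82 0 0 0;-0.57 0 -0.82 0 0 0;-0.57 0 -0.82 0 0 0"

```text
clock: 1.08
eef_pos: [453.5, 243.0, 242.5]
eef_rot: [[0.351, -0.001, -0.936], [0.936, 0.001, 0.351], [0.001, -1.0, 0.002]]
wrist_force: [1.4, 0.2, -0.3]
gripper_width: 0.999
```

step_arm:
  moves: "0 0 0 0 1 0;0 0 0 0 1 0;0 0 0 0 1 0;0 0 0 0 1 0;0 0 0 0 1 0"

```text
clock: 1.5
eef_pos: [459.4, 232.4, 242.5]
eef_rot: [[0.735, 0.001, -0.678], [0.678, -0.001, 0.735], [-0.0, -1.0, -0.002]]
wrist_force: [0.0, -0.5, 0.3]
gripper_width: 0.998
```

step_arm:
  moves: "0 0 0 0 1 0;0 0 0 0 1 0;0 0 0 0 1 0;0 0 0 0 1 0;0 0 0 0 1 0"

```text
clock: 1.92
eef_pos: [459.3, 231.6, 242.2]
eef_rot: [[0.96, 0.0, -0.281], [0.281, -0.002, 0.96], [-0.0, -1.0, -0.002]]
wrist_force: [-1.0, 0.6, 0.8]
gripper_width: 0.999
```

step_arm:
  moves: "0.25 0 -0.72 0 0 0;0.25 0 -0.72 0 0 0;0 0 0 0 1 0;0 0 0 0 0.2 0;0 0 0 0 0 0"
  gripper: 0.8

```text
clock: 2.33
eef_pos: [495.2, 180.6, 242.0]
eef_rot: [[0.985, -0.0, -0.173], [0.173, -0.001, 0.985], [-0.0, -1.0, -0.001]]
wrist_force: [0.3, 0.2, -0.0]
gripper_width: 0.804
```

```bash
python3 - <<'E'
from h import *
s=sense();ci=camera_info("wrist");im=capture("wrist")
print(s["eef_pos"],s["eef_rot"].round(3).tolist(),s["joint_positions"])
hsv=cv2.cvtColor(im,cv2.COLOR_RGB2HSV)
m=cv2.inRange(hsv,(100,140,50),(125,255,255)); k,_,st,c=cv2.connectedComponentsWithStats(m)
for i in range(1,k):
    if st[i,4]>100:
        b=st[i]; print(b,c[i],at(ci,*c[i],95).round(1))
print(pix(ci,s["eef_pos"]))
cv2.imwrite("pics/w1.png",im[:,:,::-1])
E
```

```text
[495.15883861 180.57497582 241.99285906] [[0.985, -0.0, -0.173], [0.173, -0.001, 0.985], [-0.0, -1.0, -0.001]] [ 1.15045105e+01 -6.73984627e-01  1.02199798e+02 -7.49292170e-02
  7.84954134e+01  1.56326154e+00]
[ 158  116   42   37 1145] [179.1371179  133.98253275] [380.8 204.8  95. ]
[ 297  159   49   52 1902] [320.67139853 183.78391167] [494.5 184.6  95. ]
[ 441  190   84   77 4613] [481.33665727 227.16453501] [632.8 170.8  95. ]
(np.float64(321.4196942772127), np.float64(285.64708972326554))
```

View pics/w1.png

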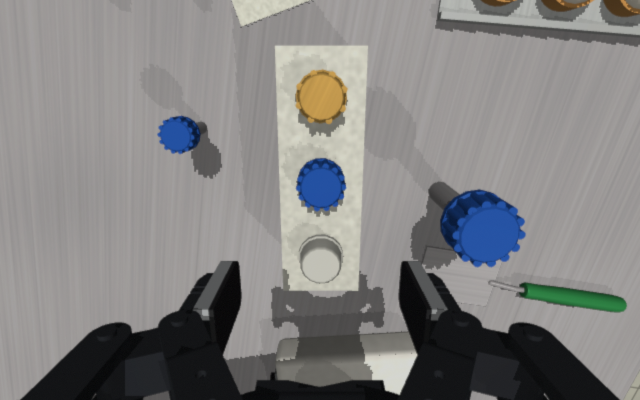

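The wrist view shows blue at (321,187) between brass (322,97) and white (321,258). The rack edges are square to the gripper. Descending and rechecking.

step_arm:
  moves: "0 0.85 0.06 0 0 0;0 0.85 0 0 0 0;0 0.85 0 0 0 0;0 0 0 0 0 0"

```text
clock: 2.72
eef_pos: [496.3, 186.0, 141.0]
eef_rot: [[0.983, 0.009, -0.184], [0.184, 0.001, 0.983], [0.009, -1.0, -0.0]]
wrist_force: [-1.3, -0.0, -1.0]
gripper_width: 0.803
```

```bash
python3 - <<'E'
from h import *
s=sense();ci=camera_info("wrist");im=capture("wrist")
print(s["eef_pos"],s["eef_rot"].round(3).tolist(),s["wrist_force"],s["ft_torque"])
hsv=cv2.cvtColor(im,cv2.COLOR_RGB2HSV)
m=cv2.inRange(hsv,(100,140,50),(125,255,255)); k,_,st,c=cv2.connectedComponentsWithStats(m)
for i in range(1,k):
    if st[i,4]>100:
        b=st[i]; print(b,c[i],at(ci,*c[i],95).round(1))
print(pix(ci,s["eef_pos"]))
cv2.imwrite("pics/w2.png",im[:,:,::-1])
E
```

```text
[496.34484369 185.97319604 140.97009289] [[0.983, 0.009, -0.184], [0.184, 0.001, 0.983], [0.009, -1.0, -0.0]] [-1.26376461 -0.00740995 -0.96877284] [-0.04574407 -0.00309272 -0.03755322]
[  76  135   67   56 2706] [110.20399113 161.90539542] [386.2 208.7  95. ]
[ 280  202   75   80 4474] [316.58493518 240.78252123] [494.5 185.2  95. ]
[ 491  251  139  113 9747] [561.28224069 302.84887658] [639.  172.3  95. ]
(np.float64(321.4951782584355), np.float64(285.6811853704877))
```

View pics/w2.png

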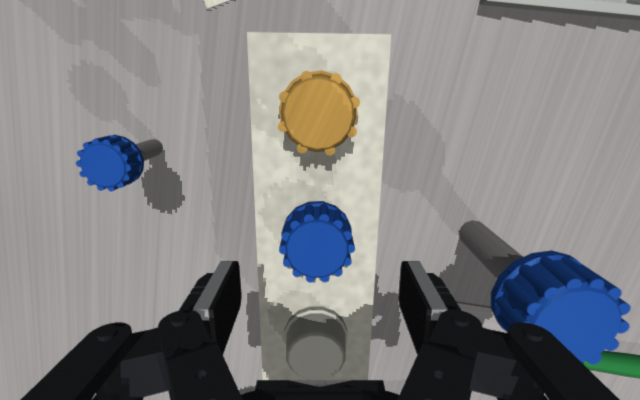

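step_arm:
  moves: "-0.05 0.5 -0.02 0 0 0.1;0 0.3 0 0 0 0;0 0.15 0 0 0 0;0 0 0 0 0 0"
  gripper: 0.7

```text
clock: 3.1
eef_pos: [500.4, 188.0, 112.7]
eef_rot: [[0.982, 0.013, -0.189], [0.189, 0.003, 0.982], [0.013, -1.0, 0.0]]
wrist_force: [-0.5, 0.1, 0.2]
gripper_width: 0.701
```

step_arm:
  moves: "0 0 0 0 0 0;0 0 0 0 0 0"

```text
clock: 3.27
eef_pos: [502.1, 188.6, 115.4]
eef_rot: [[0.982, 0.016, -0.19], [0.19, 0.004, 0.982], [0.017, -1.0, 0.0]]
wrist_force: [-0.4, 0.7, -0.0]
gripper_width: 0.699
```

```bash
python3 - <<'E'
from h import *
s=sense()
for k,v in s.items():print(k,np.round(v,3).tolist())
E
```

```text
clock 3.267
joint_positions [12.159, 7.517, 108.078, 0.002, 63.44, 1.196]
qd [0.151, -1.04, -1.24, 0.087, 0.495, -0.065]
joint_efforts [0.001, -40.86, -34.599, 0.002, -0.118, -0.001]
eef_pos [502.088, 188.592, 115.437]
eef_rot [[0.982, 0.016, -0.19], [0.19, 0.004, 0.982], [0.017, -1.0, 0.0]]
wrist_force [-0.404, 0.669, -0.005]
ft_torque [-0.023, 0.011, -0.063]
gripper_width 0.699
```

step_arm:
  moves: "-0.2 0 -0.05 0 0 0.19;0 0 0 0 0 0"

```text
clock: 3.43
eef_pos: [495.4, 185.2, 117.7]
eef_rot: [[0.982, 0.002, -0.191], [0.191, 0.001, 0.982], [0.002, -1.0, 0.0]]
wrist_force: [-1.1, -0.2, -1.1]
gripper_width: 0.704
```

step_arm:
  moves: "0 0 0 0 0 0;0 0 0 0 0 0"

```text
clock: 3.6
eef_pos: [496.0, 185.2, 119.1]
eef_rot: [[0.982, 0.004, -0.19], [0.19, 0.001, 0.982], [0.004, -1.0, 0.0]]
wrist_force: [0.1, 0.1, -1.4]
gripper_width: 0.7
```

step_arm:
  moves: "-0.04 0.28 -0.02 0 0 0.05;-0.02 0.28 0 0 0 0.03;-0.01 0.02 0 0 0 0.01"
  force: 40

```text
clock: 3.85
eef_pos: [494.2, 183.8, 95.1]
eef_rot: [[0.982, -0.001, -0.19], [0.19, 0.0, 0.982], [-0.001, -1.0, 0.0]]
wrist_force: [-0.5, -1.1, -0.4]
gripper_width: 0.697
```

step_arm:
  moves: "0 -0.02 0 0 0 0;0 0 0 0 0 0;0 0 0 0 0 0;0 0 0 0 0 0;0 0 0 0 0 0"
  gripper: 0.3
  force: 50

```text
clock: 4.27
eef_pos: [493.3, 183.6, 94.3]
eef_rot: [[0.982, -0.005, -0.19], [0.19, -0.001, 0.982], [-0.005, -1.0, 0.0]]
wrist_force: [0.1, 0.4, 0.0]
gripper_width: 0.447
```

```bash
python3 - <<'E'
from h import *
s=sense();print(s["ft_torque"],s["eef_pos"]);save("wrist","pics/w3.png")
E
```

```text
[ 0.00117754 -0.04242699 -0.01055579] [493.25039512 183.59470058  94.31662362]
```

View pics/w3.png

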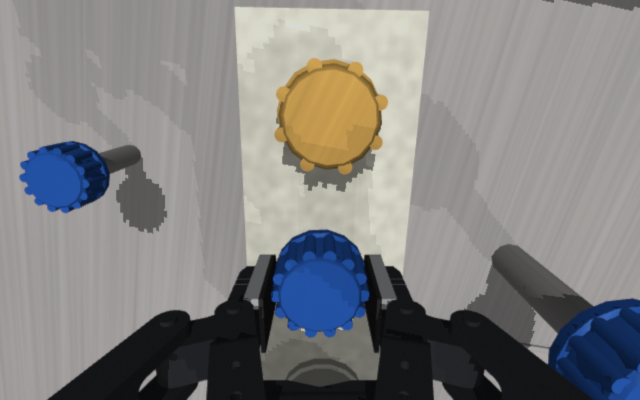

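The head sits between the pads at (320,285), opening 0.447 (about 38 mm). Closing fully and lifting.

step_arm:
  moves: "0 0 0 0 0 0;0 0 0 0 0 0;0 -0.3 0 0 0 -0.05;0 -0.6 0 0 0 -0.03;0 -0.8 0 0 0 0"
  gripper: 0.2

```text
clock: 4.73
eef_pos: [492.3, 183.0, 157.4]
eef_rot: [[0.982, 0.0, -0.189], [0.189, 0.0, 0.982], [0.0, -1.0, 0.0]]
wrist_force: [5.4, 0.8, -3.1]
gripper_width: 0.454
```

step_arm:
  moves: "0 -0.8 0 0 0 0;0 -0.6 0 0 0 0;0 0 0 0 0 0;0 0 0 0 0 0"

```text
clock: 5.07
eef_pos: [494.8, 183.5, 222.8]
eef_rot: [[0.982, 0.01, -0.189], [0.189, 0.002, 0.982], [0.01, -1.0, 0.001]]
wrist_force: [-0.8, -0.5, -2.5]
gripper_width: 0.448
```

step_arm:
  moves: "0.11 0 -0.5 0 0 0.08;0.11 0 -0.9 0 0 0;0.11 0 -0.9 0 0 0;0.11 0 -0.9 0 0 0;0.11 0 -0.9 0 0 0"

```text
clock: 5.48
eef_pos: [543.7, 28.9, 214.9]
eef_rot: [[0.979, -0.007, -0.202], [0.202, 0.005, 0.979], [-0.006, -1.0, 0.006]]
wrist_force: [0.6, 0.0, -2.1]
gripper_width: 0.45
```

step_arm:
  moves: "0.11 0 -0.9 0 0 0;0 0 -0.4 0 0 0;0 0 0 0 0 0;0 0 0 0 0 0;0 0 0 0 0 0"

```text
clock: 5.9
eef_pos: [554.7, -30.0, 203.1]
eef_rot: [[0.981, -0.022, -0.193], [0.193, 0.006, 0.981], [-0.021, -1.0, 0.01]]
wrist_force: [-0.1, -0.3, -2.1]
gripper_width: 0.449
```

```bash
python3 - <<'E'
from h import *
s=sense();ci=camera_info("wrist");print(s["ft_torque"],s["wrist_force"],s["eef_pos"],s["eef_rot"].round(3).tolist());save("wrist","pics/w4.png")
for x in(570,580,590):
  for y in(-85,-95,-105):print(x,y,np.round(pix(ci,(x,y,108)),1))
E
```

```text
[ 0.0290542  -0.024008    0.01865121] [-0.06691192 -0.32303308 -2.09649368] [554.72408203 -29.97786958 203.14230711] [[0.981, -0.022, -0.193], [0.193, 0.006, 0.981], [-0.021, -1.0, 0.01]]
570 -85 [329.7 287. ]
570 -95 [326.9 299. ]
570 -105 [324.2 310.7]
580 -85 [343.4 289.6]
580 -95 [340.5 301.5]
580 -105 [337.6 313.2]
590 -85 [357.1 292.1]
590 -95 [354. 304.]
590 -105 [351.  315.6]
```

View pics/w4.png

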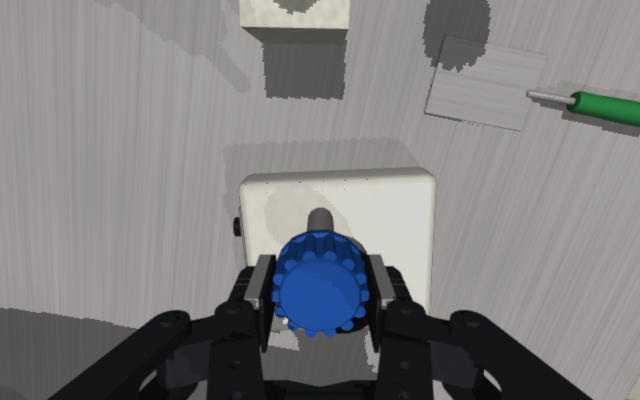

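The chuck is hidden behind the die from this side, because image-up is +y. I'll overshoot to the far side to see it.

step_arm:
  moves: "0.05 -0.12 -0.5 -0.12 0 -0.24;0.05 -0.15 -0.9 0 0 0;0.05 -0.15 -0.9 0 0 0;0.05 -0.15 -0.9 0 0 0;0 -0.1 -0.4 0 0 0"

```text
clock: 6.37
eef_pos: [589.5, -160.5, 225.6]
eef_rot: [[0.977, -0.006, -0.211], [0.211, 0.005, 0.977], [-0.005, -1.0, 0.007]]
wrist_force: [-0.7, -0.4, -1.7]
gripper_width: 0.446
```

step_arm:
  moves: "0 0 0 0 0 0;0 0 0 0 0 0"

```text
clock: 6.53
eef_pos: [590.3, -161.5, 226.0]
eef_rot: [[0.978, -0.005, -0.21], [0.21, 0.005, 0.978], [-0.004, -1.0, 0.006]]
wrist_force: [0.2, 0.9, -2.2]
gripper_width: 0.451
```

```bash
python3 - <<'E'
from h import *
s=sense();ci=camera_info("wrist");print(s["ft_torque"],s["wrist_force"],s["eef_pos"],s["eef_rot"].round(4).tolist());save("wrist","pics/w5.png")
for x in(570,580,590):
  for y in(-85,-95,-105):print(x,y,np.round(pix(ci,(x,y,108)),1))
E
```

```text
[ 0.00660549  0.04734268 -0.01190919] [ 0.19476871  0.9266399  -2.2369227 ] [ 590.32720293 -161.48726362  225.98869811] [[0.9778, -0.0055, -0.2097], [0.2097, 0.005, 0.9778], [-0.0043, -1.0, 0.0061]]
570 -85 [315.7  86.4]
570 -95 [312.6 101.8]
570 -105 [309.7 116.8]
580 -85 [330.5  89.7]
580 -95 [327.2 105. ]
580 -105 [324.1 119.9]
590 -85 [345.2  93. ]
590 -95 [341.8 108.2]
590 -105 [338.4 123.1]
```

View pics/w5.png

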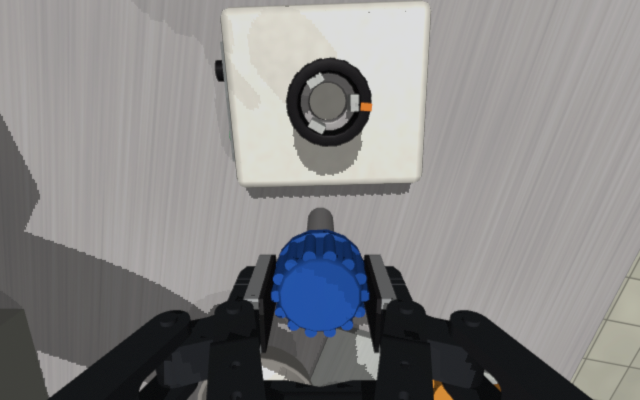

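The sleeve shows at about (329,102), with the orange mark at (366,107) and the stem foot just showing at (320,210). Fitting both numerically.

```bash
python3 - <<'E'
from h import *
s=sense();ci=camera_info("wrist");im=capture("wrist");g=cv2.cvtColor(im,cv2.COLOR_RGB2GRAY)
m=(g<45).astype(np.uint8);m[:,:270]=0;m[:,390:]=0;m[:45]=0;m[160:]=0
k,l,st,c=cv2.connectedComponentsWithStats(m);i=1+np.argmax(st[1:,4]);print(st[i],c[i])
mm=(l==i).astype(np.uint8)
cs,h=cv2.findContours(mm,cv2.RETR_CCOMP,cv2.CHAIN_APPROX_NONE)
for q in cs:
    if len(q)>60:
        q=cv2.convexHull(q);e=cv2.fitEllipse(q);print(e,at(ci,*e[0],108))
p=s["eef_pos"]
print("foot exp",np.round([pix(ci,(p[0],p[1]+dy,144.5)) for dy in(-8,0,8)],1).tolist(),"head top",np.round([pix(ci,(p[0]+d,p[1],233.5)) for d in(-20,0,20)],1).tolist())
print(g[205:232:3,296:346:2])
sb=cv2.inRange(cv2.cvtColor(im,cv2.COLOR_RGB2HSV),(100,140,50),(125,255,255));print(cv2.boundingRect(sb))
# sampled profile up column 320
print(g[195:222,320])
E
```

```text
[ 287   59   84   88 2821] [327.85537044 103.39844027]
((328.617431640625, 102.41148376464844), (83.31010437011719, 87.0423812866211), 6.922454833984375) [580.41321205 -92.82426477 108.        ]
foot exp [[318.8, 229.4], [321.5, 217.9], [324.2, 206.1]] head top [[271.1, 286.3], [321.5, 295.8], [371.1, 305.2]]
[[159 160 157 161 163 161 157 160 164 164 162 159 158 156 161 159 159 159
  157 160 158 161 157 158 156]
 [161 159 159 163 163 159 157 161 162 147 100  94  94  92 106 145 156 159
  158 158 161 159 157 157 156]
 [162 158 160 163 163 158 158 147  83  81  85  88  87  87  86  82  83 139
  158 157 162 157 158 157 157]
 [160 158 162 163 162 157 146  78  77  82  86  89  88  87  86  82  78  78
  150 157 161 157 157 156 158]
 [159 158 162 163 160 157  93  73  79  82  87  89  88  88  86  82  78  74
   82 160 158 156 156 157 160]
 [159 161 162 163 158 155  86  75  79  83  86  89  88  87  86  83  78  75
   76 156 157 157 156 158 161]
 [158 162 163 161 157 154  76  76  79  84  87  89  89  87  87  83  78  74
   72 151 155 157 157 158 162]
 [158 162 163 160 157 153  72  77  80  84  87  90  89  87  86  83  78  74
   69 146 156 155 157 159 162]
 [161 162 163 158 157 136  69  71  73  77  79  72  71  71  63  61  65  72
   68 142 157 155 157 161 161]]
(271, 230, 99, 107)
[110 146 152 160 161 161 161 161 161 160 158 153 131  94  88  88  87  88
  88  88  88  88  88  88  88  88  88]
```

step_arm:
  moves: "0.05 0 0.6 -0.07 0 -0.05;0.05 0 0.7 0 0 0;0 0 0.4 0 0 0;0 0 0 0 0 0;0 0 0 0 0 0"

```text
clock: 7.05
eef_pos: [576.7, -82.9, 223.8]
eef_rot: [[0.976, -0.004, -0.218], [0.218, 0.003, 0.976], [-0.003, -1.0, 0.004]]
wrist_force: [0.3, -0.1, -1.5]
gripper_width: 0.449
```

step_arm:
  moves: "0 0 0 0 0 0;0 0 0 0 0 0"

```text
clock: 7.22
eef_pos: [576.3, -81.3, 223.6]
eef_rot: [[0.975, -0.004, -0.221], [0.221, 0.003, 0.975], [-0.003, -1.0, 0.004]]
wrist_force: [-0.3, 0.1, -1.7]
gripper_width: 0.45
```

step_arm:
  moves: "0.02 0.3 -0.27 -0.04 0 -0.03;0 0.2 0 0 0 0;0 0 0 0 0 0"

```text
clock: 7.47
eef_pos: [580.1, -92.7, 203.6]
eef_rot: [[0.976, 0.001, -0.22], [0.22, -0.001, 0.976], [0.001, -1.0, -0.001]]
wrist_force: [-0.6, 0.4, -2.0]
gripper_width: 0.449
```

step_arm:
  moves: "0 0 0 0 0 0;0 0 0 0 0 0"

```text
clock: 7.63
eef_pos: [579.6, -93.2, 202.9]
eef_rot: [[0.976, -0.001, -0.218], [0.218, 0.0, 0.976], [-0.001, -1.0, 0.0]]
wrist_force: [-0.4, 0.4, -1.2]
gripper_width: 0.447
```

```bash
python3 - <<'E'
from h import *
ci=camera_info("scene");save("scene","pics/s2.png",(245,130,355,225),7)
for p in((579.6,-93,121),(579.6,-93,108),(579.6,-93,70)):print((np.array(pix(ci,p))-[245,130])*7)
E
```

```text
[356.01061217 374.48193387]
[356.90644598 401.01535434]
[359.4202057  475.46961395]
```

View pics/s2.png

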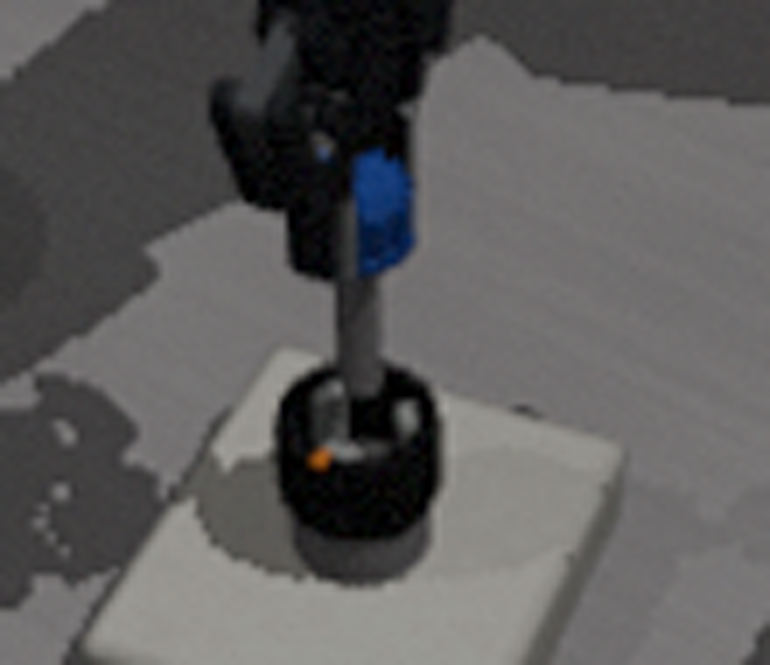

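```bash
python3 - <<'E'
from h import *
ci=camera_info("scene")
def circ(x,y,z,r):
    q=np.array([pix(ci,(x+r*np.cos(a),y+r*np.sin(a),z)) for a in np.linspace(0,6.28,200)]);q=(q-[245,130])*7
    return np.r_[q.min(0),q.max(0)].round(0)
for c in((579.6,-93),(583,-91),(586,-89)):print(c,"rim",circ(*c,108,29),"bot",circ(*c,72,29))
for z in(121,124):print("foot",circ(579.6,-93,z,8))
print("headtop",circ(579.6,-93,210,20),"headbot",circ(579.6,-93,188,20))
im=cv2.imread("pics/s2.png",0)
print("col360",im[330:600:5,360]);print("col 300",im[330:600:5,300]);print("row430",im[430,260:460:5])
E
```

```text
(579.6, -93) rim [273. 343. 440. 462.] bot [278. 414. 440. 532.]
(583, -91) rim [272. 351. 439. 470.] bot [276. 421. 439. 541.]
(586, -89) rim [271. 358. 439. 478.] bot [276. 428. 439. 548.]
foot [333. 358. 379. 391.]
foot [332. 352. 379. 385.]
headtop [286. 136. 412. 218.] headbot [289. 188. 413. 270.]
col360 [ 54  55  56  57  57  57  58  57  56  55  55  59  55  40  20   4   0   0
   3   3   0  15  33  55  89  84  47  13   9   6   3  11   6   1   4   9
   5   1   5   4   0   0  23  42  48  52  52  50  50  47  53  81 128 150]
col 300 [114 113 112 109 124 142 148 156 144 105  51   5   0   3   2   4   5   0
   1   6   4  12  15  14  17  11   2   0   3   9   9   6   4   2   0   0
   0   7  12  26  37  39  35  38  46  54  69  82  87  83 107 143 151 153]
row430 [149 151 124  57  16   5   7   9   4   3  19  35  43  41  44  59  72  65
  24   0   0   0   0   0   1   0   4  24  52  76  76  56  24   7  16  29
  72 122 148 153]
```

Relative offsets agree: the foot and head read about 6–7 px low against prediction and the sleeve bottom about 8 px low, so centring is within 1–2 mm. Lowering in.

step_arm:
  moves: "0.04 0.25 0.02 0 0 0;0 0.3 0 0 0 0;0 0.3 0 0 0 0;0 0 0 0 0 0"

```text
clock: 8.02
eef_pos: [582.1, -92.0, 167.4]
eef_rot: [[0.976, 0.002, -0.218], [0.218, -0.001, 0.976], [0.002, -1.0, -0.001]]
wrist_force: [-0.8, 1.4, -2.3]
gripper_width: 0.446
```

step_arm:
  moves: "0 0.1 0 0 0 0;0 0 0 0 0 0"

```text
clock: 8.18
eef_pos: [581.1, -91.5, 161.1]
eef_rot: [[0.976, -0.001, -0.219], [0.219, 0.0, 0.976], [-0.001, -1.0, 0.0]]
wrist_force: [0.2, 0.3, -1.9]
gripper_width: 0.45
```

step_arm:
  moves: "0 0.25 0 0 0 0;0 0.25 -0.01 0 0 0;0 0.1 0 0 0 0;0 0 0 0 0 0"

```text
clock: 8.52
eef_pos: [581.4, -91.9, 134.8]
eef_rot: [[0.976, -0.0, -0.219], [0.219, 0.0, 0.976], [-0.0, -1.0, 0.0]]
wrist_force: [-0.6, -0.2, -2.0]
gripper_width: 0.45
```

step_arm:
  moves: "0 0.1 0 0 0 0;0 0 0 0 0 0"

```text
clock: 8.68
eef_pos: [581.1, -91.9, 129.9]
eef_rot: [[0.976, -0.001, -0.219], [0.219, 0.0, 0.976], [-0.001, -1.0, 0.001]]
wrist_force: [-1.4, -0.0, -1.8]
gripper_width: 0.443
```

step_arm:
  moves: "0 0.06 0 0 0 0;0 0.04 0 0 0 0;0 0 0 0 0 0"

```text
clock: 8.93
eef_pos: [581.6, -92.1, 126.1]
eef_rot: [[0.976, 0.0, -0.219], [0.219, -0.0, 0.976], [0.0, -1.0, -0.0]]
wrist_force: [0.6, 0.4, -2.1]
gripper_width: 0.449
```

step_arm:
  moves: "0 0.04 0 0 0 0;0 0.02 0 0 0 0"

```text
clock: 9.1
eef_pos: [582.4, -92.4, 125.3]
eef_rot: [[0.976, 0.002, -0.219], [0.219, -0.001, 0.976], [0.002, -1.0, -0.001]]
wrist_force: [-2.8, -0.5, 5.1]
gripper_width: 0.445
```

Seat contact at TCP z = 125.3, as predicted (125.5). Releasing, then rising straight up.

step_arm:
  moves: "0 0 0 0 0 0;0 0 0 0 0 0;0 0 0 0 0 0;0 0 0 0 0 0"
  gripper: 0.8

```text
clock: 9.43
eef_pos: [583.7, -92.8, 126.8]
eef_rot: [[0.976, 0.005, -0.219], [0.219, -0.002, 0.976], [0.005, -1.0, -0.003]]
wrist_force: [-1.1, 0.1, 0.5]
gripper_width: 0.798
```

step_arm:
  moves: "0 -0.4 0 0 0 0;0 -0.7 0 0 0 0;0 -0.3 0 0 0 0;0 0 0 0 0 0"

```text
clock: 9.77
eef_pos: [582.3, -92.3, 182.7]
eef_rot: [[0.976, 0.002, -0.218], [0.218, -0.001, 0.976], [0.002, -1.0, -0.001]]
wrist_force: [0.6, -0.4, 0.6]
gripper_width: 0.798
```

```bash
python3 - <<'E'
from h import *
s=sense();ci=camera_info("wrist");im=capture("wrist");print(s["wrist_force"],s["ft_torque"],s["eef_pos"],s["joint_positions"])
m=cv2.inRange(cv2.cvtColor(im,cv2.COLOR_RGB2HSV),(100,140,50),(125,255,255));k,_,st,c=cv2.connectedComponentsWithStats(m)
for i in range(1,k):
    if st[i,4]>500:print(st[i],c[i])
for d in(0,1):
  print([np.round(pix(ci,(581+dx,-92+dy,133)),0).tolist() for dx,dy in((0,0),(-20,0),(20,0),(0,20),(0,-20))])
cv2.imwrite("pics/w6.png",np.hstack([im[:,150:490,::-1],cv2.resize(capture("scene")[130:225,245:355,::-1],(440,400))]))
E
```

```text
[ 0.64690091 -0.38811079  0.5989617 ] [ 0.02551339 -0.04202123 -0.02503647] [582.32148873 -92.29379244 182.67819952] [-1.66697981e+01  1.06866733e+01  9.66225940e+01  5.09408667e-03
  7.25668221e+01 -2.92897196e+01]
[ 284  193   74   77 4140] [320.1826087  230.62850242]
[[319.0, 236.0], [283.0, 229.0], [354.0, 244.0], [327.0, 202.0], [311.0, 268.0]]
[[319.0, 236.0], [283.0, 229.0], [354.0, 244.0], [327.0, 202.0], [311.0, 268.0]]
```

View pics/w6.png

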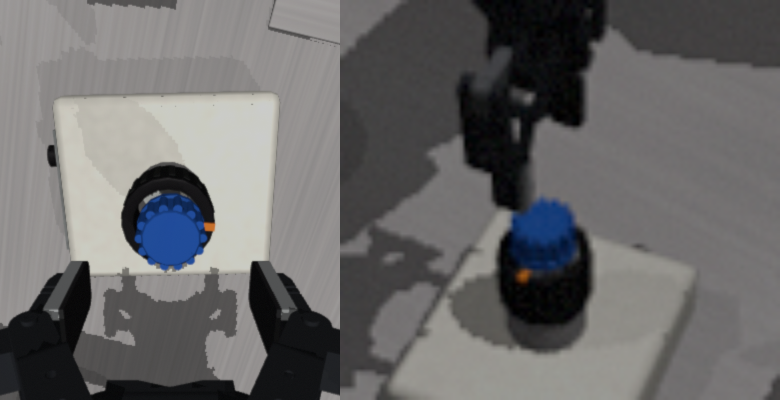

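The die stands upright and home in the chuck, head at wrist pixel (320,236) where predicted, with the gripper clear. Winding the wrist back counter-clockwise before gripping the sleeve.

step_arm:
  moves: "0 -0.1 0 0 -1 0;0 0 0 0 -1 0;0 0 0 0 -1 0;0 0 0 0 -1 0;0 0 0 0 -1 0"
  gripper: 1

```text
clock: 10.28
eef_pos: [578.0, -91.1, 176.5]
eef_rot: [[0.782, -0.009, -0.624], [0.624, 0.003, 0.782], [-0.005, -1.0, 0.008]]
wrist_force: [0.1, 0.3, 0.0]
gripper_width: 0.999
```

step_arm:
  moves: "0 0 0 0 -1 0;0 0 0 0 -1 0;0 0 0 0 -1 0;0 0 0 0 -1 0;0 0 0 0 -1 0"

```text
clock: 10.7
eef_pos: [573.5, -89.8, 166.3]
eef_rot: [[0.425, -0.022, -0.905], [0.905, 0.007, 0.425], [-0.003, -1.0, 0.022]]
wrist_force: [-0.0, 0.3, -0.7]
gripper_width: 1.001
```

step_arm:
  moves: "0 0 0 0 -1 0;0 0 0 0 -1 0;0 0 0 0 -1 0;0 0 0 0 -1 0;0 0 0 0 -1 0"

```text
clock: 11.12
eef_pos: [568.6, -88.4, 156.1]
eef_rot: [[-0.02, -0.034, -0.999], [1.0, 0.011, -0.02], [0.011, -0.999, 0.034]]
wrist_force: [-0.2, 0.1, -1.5]
gripper_width: 0.999
```

step_arm:
  moves: "0 0 0 0 -1 0;0 0 0 0 -1 0;0 0 0 0 0 0;0 0 0 0 0 0"

```text
clock: 11.45
eef_pos: [564.8, -87.3, 148.5]
eef_rot: [[-0.203, -0.044, -0.978], [0.979, 0.014, -0.204], [0.022, -0.999, 0.041]]
wrist_force: [0.3, 0.1, -0.3]
gripper_width: 0.998
```

Zero rows drift slowly, so I'm correcting tilt and centre before going down.

step_arm:
  moves: "-0.2 -0.3 -0.37 -0.47 0 0.25;0 0 0 0 0 0"

```text
clock: 11.62
eef_pos: [580.4, -92.0, 157.1]
eef_rot: [[-0.198, -0.002, -0.98], [0.98, 0.001, -0.198], [0.002, -1.0, 0.002]]
wrist_force: [0.2, -0.3, 1.7]
gripper_width: 0.996
```

step_arm:
  moves: "0 0 0 0 0 0;0 0 0 0 0 0"

```text
clock: 11.78
eef_pos: [579.1, -91.7, 155.6]
eef_rot: [[-0.195, -0.006, -0.981], [0.981, 0.002, -0.195], [0.004, -1.0, 0.005]]
wrist_force: [-1.1, -0.6, 0.0]
gripper_width: 1.003
```

step_arm:
  moves: "0 0.4 -0.05 -0.06 0 0.04;0 0.4 0 0 0 0;0 0.4 0 0 0 0;0 0 0 0 0 0"

```text
clock: 12.12
eef_pos: [579.6, -90.7, 105.5]
eef_rot: [[-0.191, -0.003, -0.982], [0.982, 0.001, -0.191], [0.001, -1.0, 0.002]]
wrist_force: [-0.7, -0.0, -1.0]
gripper_width: 1.003
```

step_arm:
  moves: "0 0 0 0 0 0;0 0 0 0 0 0"

```text
clock: 12.28
eef_pos: [578.3, -90.3, 104.6]
eef_rot: [[-0.19, -0.006, -0.982], [0.982, 0.002, -0.19], [0.003, -1.0, 0.006]]
wrist_force: [-0.1, -0.1, 0.3]
gripper_width: 1.002
```

step_arm:
  moves: "-0.05 0.25 -0.07 -0.07 0 0.03;0 0.18 0 0 0 0;0 0 0 0 0 0"

```text
clock: 12.53
eef_pos: [583.1, -92.3, 88.5]
eef_rot: [[-0.19, 0.004, -0.982], [0.982, -0.001, -0.19], [-0.002, -1.0, -0.004]]
wrist_force: [-0.7, 0.8, -0.2]
gripper_width: 1.0
```

step_arm:
  moves: "0 0 0 0 0 0"

```text
clock: 12.62
eef_pos: [583.2, -92.4, 88.4]
eef_rot: [[-0.19, 0.005, -0.982], [0.982, -0.001, -0.19], [-0.002, -1.0, -0.004]]
wrist_force: [-0.4, 0.3, 0.1]
gripper_width: 1.001
```

step_arm:
  moves: "0 0 0.05 0.05 0 -0.02;0 0 0 0 0 0;0 0 0 0 0 0;0 0 0 0 0 0"
  gripper: 0.55
  force: 60

```text
clock: 12.95
eef_pos: [581.3, -92.7, 89.4]
eef_rot: [[-0.19, -0.0, -0.982], [0.982, 0.0, -0.19], [0.0, -1.0, 0.0]]
wrist_force: [1.7, -0.4, -6.5]
gripper_width: 0.67
```

```bash
cat > st.py <<'E'
from h import *
s=sense();R=s["eef_rot"];print(s["clock"],s["eef_pos"].round(1),"F",s["wrist_force"].round(1),"T",s["ft_torque"].round(3),"ang",np.degrees(np.arctan2(R[1,0],R[0,0])).round(1),"tilt",R[2].round(4),"q6",s["joint_positions"][5].round(1),"w",round(s["gripper_width"],3))
E
python3 st.py
```

```text
12.95 [581.3 -92.7  89.4] F [ 1.7 -0.4 -6.5] T [-0.028 -0.266  0.157] ang 101.0 tilt [ 3.e-04 -1.e+00  3.e-04] q6 -117.7 w 0.67
```

step_arm:
  moves: "0 0 0 0 0.6 0;0 0 0 0 0.8 0;0 0 0 0 0.8 0"

```text
clock: 13.2
eef_pos: [581.3, -92.7, 89.4]
eef_rot: [[0.004, -0.0, -1.0], [1.0, -0.0, 0.004], [-0.0, -1.0, 0.0]]
wrist_force: [-0.0, -0.1, -1.2]
gripper_width: 0.672
```

```bash
python3 st.py
```

```text
13.2 [581.3 -92.7  89.4] F [-0.  -0.1 -1.2] T [0.098 0.001 0.367] ang 89.8 tilt [-2.e-04 -1.e+00  0.e+00] q6 -106.5 w 0.672
```

step_arm:
  moves: "0 0 0 0 1 0;0 0 0 0 1 0;0 0 0 0 1 0;0 0 0 0 1 0;0 0 0 0 1 0"

```text
clock: 13.62
eef_pos: [581.3, -92.7, 89.4]
eef_rot: [[0.443, 0.0, -0.897], [0.897, -0.001, 0.443], [-0.001, -1.0, -0.001]]
wrist_force: [0.4, -0.6, -1.0]
gripper_width: 0.669
```

```bash
python3 st.py
```

```text
13.6167 [581.3 -92.7  89.4] F [ 0.4 -0.6 -1. ] T [ 0.147 -0.062  0.378] ang 63.7 tilt [-7.e-04 -1.e+00 -8.e-04] q6 -80.4 w 0.669
```

step_arm:
  moves: "0 0 0 0 1 0;0 0 0 0 1 0;0 0 0 0 1 0;0 0 0 0 1 0;0 0 0 0 1 0"

```text
clock: 14.03
eef_pos: [581.3, -92.7, 89.4]
eef_rot: [[0.792, 0.001, -0.61], [0.61, -0.002, 0.792], [-0.0, -1.0, -0.002]]
wrist_force: [-0.7, -0.2, -1.3]
gripper_width: 0.67
```

```bash
python3 st.py
```

```text
14.0333 [581.3 -92.7  89.4] F [-0.7 -0.2 -1.3] T [ 0.083 -0.104  0.392] ang 37.6 tilt [-4.0e-04 -1.0e+00 -1.9e-03] q6 -54.3 w 0.67
```

step_arm:
  moves: "0 0 0 0 1 0;0 0 0 0 1 0;0 0 0 0 1 0;0 0 0 0 1 0"

```text
clock: 14.37
eef_pos: [581.3, -92.8, 89.4]
eef_rot: [[0.958, 0.001, -0.288], [0.288, -0.003, 0.958], [0.0, -1.0, -0.003]]
wrist_force: [0.4, 0.4, -2.1]
gripper_width: 0.667
```

```bash
python3 st.py
```

```text
14.3667 [581.3 -92.8  89.4] F [ 0.4  0.4 -2.1] T [ 0.069 -0.03   0.441] ang 16.7 tilt [ 4.0e-04 -1.0e+00 -2.8e-03] q6 -33.4 w 0.667
```

step_arm:
  moves: "0 0 0 0 1 0;0 0 0 0 1 0"

```text
clock: 14.53
eef_pos: [581.3, -92.8, 89.4]
eef_rot: [[0.994, 0.001, -0.11], [0.11, -0.003, 0.994], [0.001, -1.0, -0.003]]
wrist_force: [-0.2, 0.2, -1.3]
gripper_width: 0.667
```

```bash
python3 st.py
```

```text
14.5333 [581.3 -92.8  89.4] F [-0.2  0.2 -1.3] T [ 0.016 -0.009  0.338] ang 6.3 tilt [ 0.001  -1.     -0.0032] q6 -22.9 w 0.667
```

step_arm:
  moves: "0 0 0 0 1 0;0 0 0 0 1 0;0 0 0 0 1 0"

```text
clock: 14.78
eef_pos: [581.2, -92.8, 89.4]
eef_rot: [[0.987, 0.001, 0.162], [-0.162, -0.004, 0.987], [0.002, -1.0, -0.004]]
wrist_force: [0.1, 0.0, -1.4]
gripper_width: 0.67
```

```bash
python3 st.py
```

```text
14.7833 [581.2 -92.8  89.4] F [ 0.1  0.  -1.4] T [0.088 0.088 0.356] ang -9.3 tilt [ 0.0019 -1.     -0.0035] q6 -7.2 w 0.67
```

step_arm:
  moves: "0 0 0 0 1 0;0 0 0 0 1 0;0 0 0 0 1 0"

```text
clock: 15.03
eef_pos: [581.2, -92.8, 89.4]
eef_rot: [[0.906, 0.001, 0.422], [-0.422, -0.004, 0.906], [0.003, -1.0, -0.003]]
wrist_force: [1.9, -1.2, -1.7]
gripper_width: 0.67
```

```bash
python3 st.py
```

```text
15.0333 [581.2 -92.8  89.4] F [ 1.9 -1.2 -1.7] T [0.138 0.152 0.356] ang -25.0 tilt [ 0.0031 -1.     -0.0035] q6 8.5 w 0.67
```

step_arm:
  moves: "0 0 0 0 1 0;0 0 0 0 1 0;0 0 0 0 1 0"

```text
clock: 15.28
eef_pos: [581.2, -92.8, 89.4]
eef_rot: [[0.759, 0.001, 0.651], [-0.651, -0.005, 0.759], [0.004, -1.0, -0.003]]
wrist_force: [0.9, -0.3, -0.3]
gripper_width: 0.669
```

```bash
python3 st.py
```

```text
15.2833 [581.2 -92.8  89.4] F [ 0.9 -0.3 -0.3] T [0.226 0.197 0.673] ang -40.6 tilt [ 0.0041 -1.     -0.0031] q6 24.1 w 0.669
```

The torque is climbing: 0.67 against about 0.37 in free turning. One more small step.

step_arm:
  moves: "0 0 0 0 0.9 0"

```text
clock: 15.37
eef_pos: [581.2, -92.7, 89.4]
eef_rot: [[0.704, 0.001, 0.71], [-0.71, -0.005, 0.704], [0.005, -1.0, -0.003]]
wrist_force: [0.6, -0.6, -2.2]
gripper_width: 0.674
```

```bash
python3 st.py
```

```text
15.3667 [581.2 -92.7  89.4] F [ 0.6 -0.6 -2.2] T [0.321 0.216 0.795] ang -45.3 tilt [ 0.0045 -1.     -0.0029] q6 28.8 w 0.674
```

The rise is about 0.43 N·m, mid-band, so I stop here. Letting go and rising.

step_arm:
  moves: "0 0 0 0 0 0;0 0 0 0 0 0;0 0 0 0 0 0"
  gripper: 1

```text
clock: 15.62
eef_pos: [581.3, -92.8, 89.4]
eef_rot: [[0.705, 0.001, 0.71], [-0.71, -0.005, 0.705], [0.005, -1.0, -0.003]]
wrist_force: [-0.5, -1.0, -0.4]
gripper_width: 1.005
```

step_arm:
  moves: "0 -0.3 0 0 0 0;0 -0.7 0 0 0 0;0 -0.8 0 0 0 0;0 -0.8 0 0 0 0;0 -0.3 0 0 0 0"

```text
clock: 16.03
eef_pos: [578.1, -91.4, 208.4]
eef_rot: [[0.709, -0.007, 0.705], [-0.705, -0.003, 0.709], [-0.003, -1.0, -0.007]]
wrist_force: [1.0, 0.2, 0.7]
gripper_width: 1.0
```

```bash
python3 st.py; python3 - <<'E'
from h import *
ci=camera_info("wrist");im=capture("wrist")
print([np.round(pix(ci,(581,-92.5,z)),0).tolist() for z in(133,108)])
cv2.imwrite("pics/w7.png",np.hstack([im[:,150:490,::-1],cv2.resize(capture("scene")[130:225,245:355,::-1],(440,400))]))
E
```

```text
16.0333 [578.1 -91.4 208.4] F [1.  0.2 0.7] T [ 0.053  0.005 -0.01 ] ang -44.8 tilt [-0.0034 -1.     -0.0071] q6 28.3 w 1.0
[[324.0, 218.0], [324.0, 205.0]]
```

View pics/w7.png

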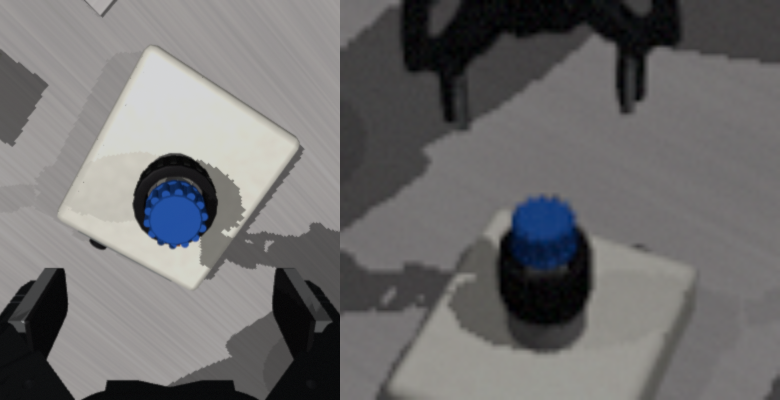

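The die is upright and centred in the closed sleeve, with its head at (326,219) where (324,218) was predicted. The gripper is clear. Handing in.

```bash
python3 - <<'E'
from h import *
close_job();print(sense()["clock"])
E
```

```text
the job is handed in; nothing more can be done
the job is handed in; nothing more can be done
```

I lifted the middle-sized blue die (the one in the rack) out, lowered it into the chuck, let go, and tightened the sleeve clockwise. The job was handed in at about 16 s with the gripper open and clear.

- **Seating:** the foot touched the seat at tool height 125.3 mm, against 125.5 mm predicted.
- **Tightening:** one grip was enough, turning about 146° (2.55 rad). The torque went from about 0.37 N·m in free turning to 0.80 N·m, a rise of about 0.43. I stopped there and let go.
- **Last check:** the wrist and scene pictures show the head upright and centred over the sleeve, within about 2 px of where I predicted it.
- **Disagreements:** the three cameras differed by 2–4 mm in absolute positions, so I used positions relative to each other. The far rim of the sleeve in the scene view sat several mm off my prediction, but the stem fitted without contact on the way down.
- **Not checked:** I took no final picture of the other dies, the bowl or the spatula. I never felt any contact with them.

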